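# Zero a bench comparator on its master block, then gauge a weld coupon

## Task

The master block is sitting in the blue comparator: slide the red zero marker until its tip lines up with the tip of the orange pointer. Then take the master out and lay it flat in the middle of the cork mat, and set the weld coupon in its place: pressed down flat on the rest rail between anvil and sprung nose, its 70 mm length along the measuring direction. Leave the marker where you zeroed it, and leave the other things on the table alone.

Things in the scene. Friction and masses are not known exactly. Their poses are not given: they have to be found in the camera images.
- comparator: Blue bench comparator bolted to the table on a dark base plate 100 x 250 x 12 mm (x -50 to 50, y -140 to 110), measuring axis along its own y. Origin under the base plate on the measuring line; z up. Head: 80 mm wide, y -132 to -12 mm, top z 62 mm. Fixed anvil at y +75 mm, sprung nose opposite, steel rest rail between them.
- anvil_face (a point): Point on the fixed anvil's measuring face, comparator (0, 75, 48) mm; the face looks to comparator -y, toward the nose. 34 mm wide, upright to z 57 mm; above that a lead-in slopes outward 30 degrees from upright to z 76 mm.
- nose_face (a point): Point on the sprung nose's measuring face (moves with it), at z 48 mm, 24 mm wide. Upright from z 36 to 57 mm; above that a lead-in slopes back 30 degrees from upright to z 86 mm, so a part pressed straight down between nose and anvil pushes the nose back (about 5 N). Nose, anvil and rail are polished.
- gauge_seat (a point): Top of the rest rail, comparator (0, 40, 40) mm, axes as the comparator: the coupon's origin belongs here when it is seated against the anvil. Rail: steel, 24 mm wide in x, y 20 to 68 mm, top z 40 mm; on both its x sides free space for fingers down to the base plate (z 12 mm).
- plunger (a joint): Slide of the sprung nose along the comparator's y, m: 0 with the master seated (face at y +9 mm), + when pushed into the head (toward -y); range -0.003 (free, face at y +12 mm) to +0.010. Spring: 2.5 N free, 2.8 N on the master, 3.2 N on the seated coupon (value +0.004).
- pointer_tip (a point): Tip of the orange pointer on top of the head, z 66 mm, comparator x -16 mm. It moves along the comparator's y with the nose, 5 times as far: toward -y for a longer part (y -47 mm with nothing in the gauge, -62 mm with the master, -82 mm with the coupon).
- zero_marker (a joint): Red zero marker sliding by hand on a track on top of the head, along the comparator's y; value in m, 0 at the end nearest the gauge (tip at y -32 mm), growing toward -y, to 0.085. Stays where it is left (friction 2 N).
- marker_tip (a point): Tip of the marker's red arm, z 66 mm, comparator x -14 mm; to be brought level with pointer_tip in the comparator's y.
- marker_tab (a point): Grip tab of the zero marker: red, 24 mm in x, 14 mm in y, 36 mm tall above the head, from z 62 to 99 mm (comparator x +18 mm). This point is on its centre line at z 87 mm, same y as marker_tip.
- master_block: Bright steel master block with a yellow band round its middle, 66 x 40 x 16 mm (x, y, z), 0.33 kg. Origin at the centre of its underside, x along the 66 mm. Starts seated in the comparator on the rest rail, 66 mm along the measuring axis, its origin about comparator (0, +42, +40) mm; it can be lifted straight out with a grasp across its 40 mm width.
- coupon: Weld coupon: dark steel plate with a weld bead on top, 70 x 60 x 10 mm (x, y, z; bead to 12 mm), 0.25 kg. Origin at the centre of its underside, x along the 70 mm. Starts flat on the table; grasp across its 60 mm width. Either end may face the anvil.
- cork_mat: Square cork mat, 120 x 120 x 4 mm, fixed to the table. Origin at the centre of its underside.
- magnet_square: Bystander: red magnetic welding square, 74 x 90 x 22 mm, origin at the centre of its underside.
- paste_tin: Bystander: round tin, 69 mm across, 44 mm tall, origin at the centre of its underside.
- spray_can: Bystander: spray can, 65 mm across, 198 mm tall, origin at the centre of its underside.
- tape_measure: Bystander: yellow tape measure, 62 x 79 x 36 mm, origin at the centre of its underside.
- pipe_offcut: Bystander: short dark pipe off-cut standing on end, 48 mm across, 34 mm tall, origin at the centre of its underside.
Mind the look-alikes: they are no part of the job. Of the things that look like the master_block, the larger one is meant.

How it is judged:
On the way:
1. with the master block seated in the comparator, the tip of the zero marker is within 4 mm of the pointer's tip along the scale (y of marker_tip in the frame of pointer_tip between -0.004 and 0.004 m and y of master_block in the frame of comparator between 0.039 and 0.045 m and z of master_block in the frame of comparator below 0.043 m and contact force between master_block and plunger above 0.5 N), for 0.3 s.
At the end, for the whole second after the job is handed in: Marker value 0.025 to 0.035 (pointer on master: 0.030); master flat and still on the mat, centre within 40 mm of its centre; coupon flat (0.08 rad) on the rail, within 15 mm across, 3 mm along and in height of gauge_seat, turned under 0.1 rad, the nose pressing on it; all released (value of joint zero_marker between 0.025 and 0.035 m and horizontal distance between master_block and cork_mat below 0.04 m and angle between master_block's own z axis and vertical below 0.1 rad and height (world z) of master_block below 0.01 m and linear speed of each of master_block, coupon below 0.02 m/s and x of coupon in the frame of gauge_seat between -0.015 and 0.015 m and y of coupon in the frame of gauge_seat between -0.003 and 0.003 m and z of coupon in the frame of gauge_seat between -0.003 and 0.003 m and angle between coupon's own z axis and vertical below 0.08 rad and angle between the x axis of coupon and the y axis of comparator, either way round below 0.1 rad and contact force between coupon and plunger above 1 N); the robot touches nothing.
It fails at once if the magnetic square is moved more than 30 mm (distance of magnet_square from where it was at the start of the episode above 0.03 m).
It fails at once if the paste tin is moved more than 30 mm (distance of paste_tin from where it was at the start of the episode above 0.03 m).
It fails at once if the spray can is moved more than 30 mm (distance of spray_can from where it was at the start of the episode above 0.03 m).
It fails at once if the tape measure is moved more than 30 mm (distance of tape_measure from where it was at the start of the episode above 0.03 m).
It fails at once if the pipe off-cut is moved more than 30 mm (distance of pipe_offcut from where it was at the start of the episode above 0.03 m).
It also fails if it takes over 72 s, if anything falls off the work surface, if the arm or the gripper's body presses on something with over 40 N, if the wrist force passes 120 N, or if a joint passes its speed limit or range.

## Robot

A 6-joint arm with a two-finger parallel gripper is mounted at the origin on a cart in front of the work surface, level with it; the furniture and walls round the work are solid. World frame = base frame: x ahead of the robot, y to its left, z up, the work surface at z = 0. Lengths are in m, angles in rad, forces in N, time in s.
With the tool pointing down it reaches from about 0.35 to 0.975 m from the base axis. Payload 17.4 kg.
Tool frame: the origin (TCP) lies where the fingers leave the gripper's body, on its centre line; the fingertips stand 73 mm ahead of it and the grasp point (between the pads) lies 54 mm ahead of it; z points along the fingers, y is the line along which they close (so a half turn about z gives the same grasp; the last joint's range is limited). The gripper opens to 85 mm and grips with 20 to 120 N. Pads are 22 mm wide; open, the fingers measure 114 mm over their backs; the gripper's body (76 mm by 85 mm) begins 54 mm behind the grasp point. The pads swing forward as they close: fully open they stand 13 mm farther back than shut.
Start: joints at [1.31, 0.116, 1.442, -0, 1.584, -0.038], TCP at [0.149, 0.658, 0.304] pointing down, gripper open.
Joint ranges: [-2.83, 2.83], [-0.83, 2.19], [0.07, 2.5], [-1.14, 4.28], [0.01, 3], [-2.97, 2.97]. Speed limits (rad/s): [1.89, 1.89, 2.22, 3.14, 3.14, 3.14].

## Interface

Orientations are given as a rotation vector (axis times angle).
In Python, from cell import robot gives the robot as it stands.
- The arm moves only by the tool send_rows, never from a script. Its argument "increments" is one flat list of numbers, 7 for each row, row after row: the closure, from 0 (fully open) to 1 (shut), then the shift along the tool's x, y, z in cm, then the turn, a rotation vector about the tool's x, y, z in degrees. In form: [hand, x, y, z, wx, wy, wz, hand, x, y, z, wx, wy, wz, ...]. A call has 1 to 12 rows; each row shifts and turns the commanded pose from where the row before left it, along the tool's axes as they then stand; what a row does not reach is not made up. A row lasts 1/10 s, in which the tool goes at most 50 mm and 8.59 degrees, less where a joint would pass 70% of its speed; a pose out of reach is approached as far as the arm can. A call is refused whole if a number of a shift passes 5 or a number of a turn 8.59, either way. A call with a gripper value outside its range is refused whole. The fingers move at their own pace and stop on an object; the grip force is fixed at half the most. Time passes only in rows, so rows that do not move let the fingers close. It gives the time, the measured TCP pose, the force, the opening and the grip force at its end, in the units of the state.
- robot.get_state(): the state, without advancing time (a new reading comes with each control period).
- robot.get_image(name): name is "side" or "top" or "wrist"; returns the picture (400x640x3 uint8, red, green, blue); there is no depth.
- robot.calibration(name): a dict with "vertical_fov" (degrees; the focal length in pixels is half the picture's height over the tangent of half this angle, whatever the lens; pixels are square), "cx", "cy" (the principal point, pixels), "k1" (the pictures are not rectified: a ray, as slopes to the right and down, at radius r is drawn at 1 + k1 r^2 times it, then the intrinsics apply), "rvec" (rotation vector, rad) and "tvec" (3), from world to camera coordinates, as OpenCV has them. Camera axes: x right, y down, z forward; pixel columns grow to the right and rows downward; lengths in m; the calibration is good to about 2 mm. A picture is of the moment at which its call begins: read the wrist's pose just before it. calibration takes no time and is no camera call; for the wrist camera it gives the pose at the moment of the call.
- robot.hand_in(): hands the job in; it is judged then, once.
Trained networks look in the newest picture that a camera, given by its name, has taken for a name from the list of things; names that differ only in an ending like _2 or _b are one class to them, and where a whole thing is asked for, a point or a joint stands for the part that bears it (a point fixed in the world has none). Each returns a list of dicts, best first, with "conf" (0 to 1); they miss things now and then, are a little off and sometimes report something else, mostly with a low value. They report only what shows in the picture. A call takes as long as a camera call. They do not tell look-alikes from the thing itself.
- robot.trace(camera, name): "mask" (400x640 bool, what is visible of it) and "box" ([centre column, centre row, width, height] in pixels, round what is visible of it).
The state is a dict: "clock": time; "joint_positions": joint angles; "qvel": joint speeds; "tau": joint torques, N m; "ee_pos": TCP position; "tool_rot": TCP orientation; "ft_force": force on the tool from outside, world axes, zero at the start; "torque": the same for the moment, N m; "width": finger opening in m; "grip_force": force on a finger pad.
Only numpy, scipy, OpenCV 4.12 (cv2) and the standard library are available. Lean on these libraries where they do the work, as an engineer would, in place of code of your own. Each camera call takes 0.05 s, during which the arm holds its last target. There are 200 camera calls.

## Working session

There is one attempt and no reset: what is moved stays moved. The work goes in short steps, Python scripts to look and compute and a tool call to move; the robot and the scene stay as the last step left them, time stands still between calls to the robot, and variables do not carry over. Pictures are saved under pics/ and viewed, at most 11 in all, crops included, and the job is handed in when it is done.

Besides the shell and the picture viewer there is one more tool, called after "Request:" in YAML: its name, and indented under it one key for each argument. send_rows: Moves the arm, as the interface text tells. Its arguments: {"type":"object","properties":{"increments":{"type":"array","items":{"type":"number"}}},"required":["increments"]}

```bash
ls; mkdir -p pics
cat > h.py <<'E'
import numpy as np, cv2
from cell import robot
from scipy.spatial.transform import Rotation as R
def cal(n):
    c=robot.calibration(n); f=200/np.tan(np.radians(c['vertical_fov'])/2)
    return f,c['cx'],c['cy'],c['k1'],R.from_rotvec(c['rvec']).as_matrix(),np.array(c['tvec'])
def ray(C,uv):
    f,cx,cy,k,Rm,t=C; d=(np.array(uv,float)-[cx,cy])/f; s=d.copy()
    for _ in range(20): s=d/(1+k*(s@s))
    return -Rm.T@t, Rm.T@np.array([*s,1])
def atz(C,uv,z):
    o,d=ray(C,uv); return o+d*(z-o[2])/d[2]
def proj(C,p):
    f,cx,cy,k,Rm,t=C; q=Rm@np.array(p)+t; s=q[:2]/q[2]; return s*(1+k*(s@s))*f+[cx,cy]
def save(n,fn):
    im=robot.get_image(n); cv2.imwrite('pics/'+fn,im[:,:,::-1]); return im
E
python3 - <<'E'
from h import *
print(robot.get_state())
a=save('top','t0.png');C=cal('top')
b=save('side','s0.png');D=cal('side')
for n in ['comparator','master_block','coupon','cork_mat','zero_marker','plunger','magnet_square','paste_tin','spray_can','tape_measure','pipe_offcut']:
    for cam,K in(('top',C),('side',D)):
        for d in robot.trace(cam,n)[:3]:
            if d['conf']<.3: continue
            m=d['mask'].astype(np.uint8)
            pts=cv2.findNonZero(m)
            if pts is None: continue
            r=cv2.minAreaRect(pts)
            print(n,cam,round(d['conf'],2),np.round(d['box']),np.round(atz(K,d['box'][:2],0.0),3)[:2],np.round(r[1]),round(r[2]))
E
```

```text
pics
{'clock': 0.0, 'joint_positions': array([ 1.31020311e+00,  1.16482791e-01,  1.44226176e+00, -4.34963600e-06,
        1.58399469e+00, -3.77769064e-02]), 'qvel': array([ 6.55778861e-04,  1.27700591e-03, -9.35661562e-05, -2.62797211e-04,
        1.23518037e-03,  1.69815550e-03]), 'tau': array([ 2.36875159e-03, -7.31976056e+01, -6.32492709e+01,  5.39899509e-05,
        6.07155904e-03, -3.89428590e-05]), 'ee_pos': array([0.14912696, 0.65821307, 0.30316646]), 'tool_rot': array([-3.49257030e-01, -3.12195084e+00,  1.78196337e-03]), 'ft_force': array([-0.56294435,  0.17111708,  0.57992808]), 'torque': array([0.02927749, 0.02394793, 0.03213727]), 'grip_force': 0.0, 'width': 0.08539595567035638}
comparator top 0.71 [264. 252.  11.  11.] [0.462 0.084] [12.  9.] 45
comparator top 0.64 [268. 246.  83. 110.] [0.476 0.075] [ 41. 103.] 28
comparator side 0.98 [363. 245. 102.  70.] [0.482 0.05 ] [101.  43.] 19
master_block top 0.76 [257. 267.  24.  30.] [0.425 0.101] [18. 28.] 27
master_block top 0.61 [355. 147.  20.  18.] [ 0.732 -0.143] [13. 21.] 58
master_block side 0.71 [388. 247.  33.  23.] 
[... 945 characters left out ...]
side 0.72 [392. 215.  32.  26.] [ 0.384 -0.062] [30. 25.] 22
paste_tin side 0.37 [368. 245. 102.  67.] [0.469 0.052] [99. 42.] 19
spray_can top 0.67 [429. 285.  48.  28.] [ 0.387 -0.322] [30. 45.] 90
spray_can side 0.67 [375. 143.  21.  60.] [ 0.374 -0.447] [60. 21.] 90
spray_can side 0.57 [363. 248. 104.  67.] [0.482 0.061] [100.  41.] 20
tape_measure top 0.94 [429. 239.  20.  32.] [ 0.499 -0.325] [29. 26.] 90
tape_measure side 0.58 [334. 163.  15.  24.] [ 0.53  -0.326] [12. 17.] 0
pipe_offcut top 0.49 [229. 189.  15.  21.] [0.621 0.178] [22. 19.] 45
pipe_offcut side 0.6 [314. 281.  24.  25.] [0.615 0.164] [24. 20.] 90
pipe_offcut side 0.52 [367. 246. 102.  63.] [0.472 0.056] [101.  42.] 20
```

View pics/t0.png

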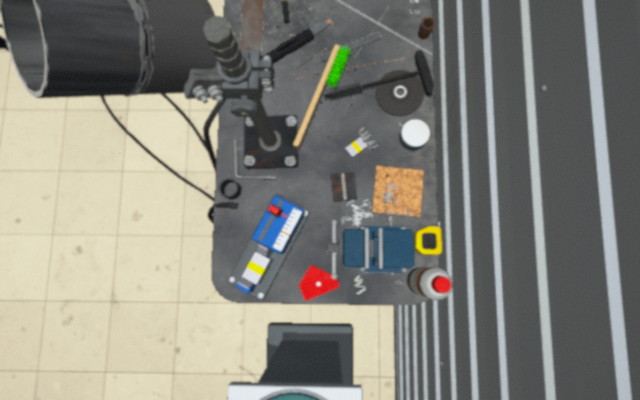

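View pics/s0.png

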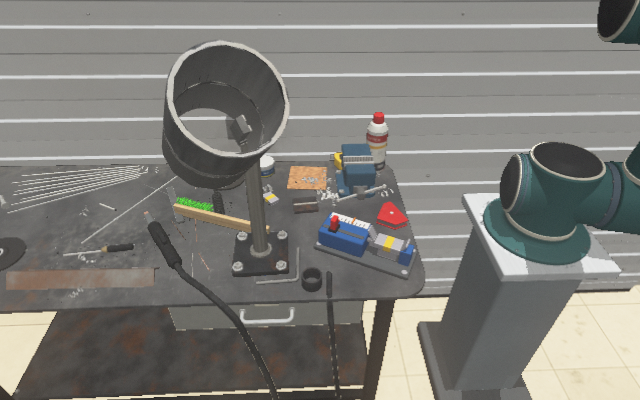

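```bash
cat >> h.py <<'E'
def plan(p,yaw,n,grip=0.0,st=None):
    """rows from measured pose to TCP p with tool-y heading yaw (deg), tool down; prints rows; turn about tool z"""
    s=robot.get_state(); Rm=R.from_rotvec(s['tool_rot']).as_matrix(); q=s['ee_pos'].copy()
    T=np.array([[np.sin(np.radians(yaw)),np.cos(np.radians(yaw)),0],[-np.cos(np.radians(yaw)),np.sin(np.radians(yaw)),0],[0,0,-1]])
    T[:,0]=np.cross(T[:,1],T[:,2])
    w=R.from_matrix(Rm.T@T).as_rotvec()
    out=[]
    for i in range(n):
        sh=np.round(Rm.T@((np.array(p)-q)/(n-i))*100,2)
        tw=np.round(np.degrees(w)/n,2)
        out+= [grip,*sh,*tw]
        q=q+Rm@sh/100; Rm=Rm@R.from_rotvec(np.radians(tw)).as_matrix()
    print('total tool shift cm now',np.round(R.from_rotvec(s['tool_rot']).as_matrix().T@(np.array(p)-s['ee_pos'])*100,2),'turn',np.round(np.degrees(w),2))
    print([float(x) for x in out])
E
python3 - <<'E'
from h import *
f,cx,cy,k,Rm,t=cal('wrist'); s=robot.get_state(); T=R.from_rotvec(s['tool_rot']).as_matrix()
print(f,cx,cy,'cam in tool',T.T@(-Rm.T@t-s['ee_pos']),'axes in tool',np.round(T.T@Rm.T,3)); print(T)
C=cal('top'); print(proj(C,s['ee_pos']), 'cam',-C[4].T@C[5])
a=atz(C,(281,222),.062);b=atz(C,(257,267),.056);print(a,b,np.degrees(np.arctan2(*(b-a)[[1,0]])))
for n,uv,z in (('coupon',(344,186),.01),('mat',(399,191),.004),('stand',(270,140),0),('vise',(378,250),.05)): print(n,atz(C,uv,z))
plan([.43,.12,.36],63,12)
E
```

```text
275.327591060981 322.1700966270724 203.1331703210553 cam in tool [ 0.06801495  0.00023878 -0.07016013] axes in tool [[-0.001 -0.962 -0.272]
 [ 1.    -0.001 -0.001]
 [ 0.001 -0.272  0.962]]
[[-9.75291183e-01  2.20923307e-01  2.80951338e-05]
 [ 2.20923307e-01  9.75291183e-01 -3.55948904e-06]
 [-2.81873104e-05  2.73533158e-06 -1.00000000e+00]]
[-126.55285679  441.9797625 ] cam [ 0.45801483 -0.08045205  0.97202581]
[0.53186381 0.035462   0.062     ] [0.42649587 0.08984596 0.056     ] 152.70020933853925
coupon [ 0.62809549 -0.11439341  0.01      ]
mat [ 0.61728415 -0.2525662   0.004     ]
stand [0.74968817 0.07724401 0.        ]
vise [ 0.46910141 -0.19303235  0.05      ]
total tool shift cm now [-39.28 -46.3   -5.61] turn [ 0.    0.   14.24]
[0.0, -3.27, -3.86, -0.47, 0.0, 0.0, 1.19, 0.0, -3.35, -3.79, -0.47, 0.0, 0.0, 1.19, 0.0, -3.43, -3.72, -0.47, 0.0, 0.0, 1.19, 0.0, -3.51, -3.65, -0.47, 0.0, 0.0, 1.19, 0.0, -3.58, -3.57, -0.47, 0.0, 0.0, 1.19, 0.0, -3.66, -3.5, -0.47, 0.0, 0.0, 1.19, 0.0, -3.73, -3.42, -0.46, 0.0, 0.0, 1.19, 0.0, -3.8, -3.34, -0.47, 0.0, 0.0, 1.19, 0.0, -3.87, -3.26, -0.46, 0.0, 0.0, 1.19, 0.0, -3.93, -3.18, -0.47, 0.0, 0.0, 1.19, 0.0, -4.0, -3.1, -0.46, 0.0, 0.0, 1.19, 0.0, -4.06, -3.02, -0.47, 0.0, 0.0, 1.19]
```

Request:
send_rows:
  increments: [0,-3.2,-3.7,-0.47,0,0,1.2,0,-3.3,-3.7,-0.47,0,0,1.2,0,-3.4,-3.6,-0.47,0,0,1.2,0,-3.4,-3.6,-0.47,0,0,1.2,0,-3.5,-3.5,-0.47,0,0,1.2,0,-3.6,-3.4,-0.47,0,0,1.2,0,-3.7,-3.3,-0.47,0,0,1.2,0,-3.7,-3.3,-0.47,0,0,1.2,0,-3.8,-3.2,-0.47,0,0,1.2,0,-3.9,-3.1,-0.47,0,0,1.2,0,-3.9,-3.0,-0.47,0,0,1.2,0,-3.9,-3.0,-0.47,0,0,1.2]

```text
clock: 2.4
ee_pos: [0.4246, 0.1304, 0.3609]
tool_rot: [0.739, 3.053, 0.001]
ft_force: [0.5, 1.0, 0.4]
width: 0.0857
grip_force: 0.0
```

Request:
send_rows:
  increments: [0,0,0,0,0,0,0,0,0,0,0,0,0,0]

```text
clock: 2.6
ee_pos: [0.4246, 0.1314, 0.3604]
tool_rot: [0.742, 3.053, 0.0]
ft_force: [0.3, 0.4, 0.6]
width: 0.0854
grip_force: 0.0
```

Run:
```python
from h import *
C=cal('wrist'); save('wrist','w1.png'); print(robot.get_state()['ee_pos'])
np.save('C1.npy',np.array([*C[:4],*C[4].ravel(),*C[5]]))
for n in ['comparator','master_block','zero_marker','pointer_tip','anvil_face','magnet_square']:
  for d in robot.trace('wrist',n)[:3]:
    if d['conf']>.3: print(n,round(d['conf'],2),np.round(d['box'],1), cv2.minAreaRect(cv2.findNonZero(d['mask'].astype(np.uint8))))
```

```text
[0.42422952 0.13239303 0.36027281]
comparator 0.79 [303.8 222.4  66.4 162.9] ((302.5, 221.0), (160.0, 67.0), 90.0)
master_block 0.56 [296.4 192.9  23.9  49.9] ((298.5, 191.5), (45.0, 29.0), 90.0)
zero_marker 0.84 [313.4 289.5  24.1  22.3] ((313.0, 288.5), (23.0, 22.0), 90.0)
pointer_tip 0.62 [282.5 264.1  13.3   6.4] ((283.5, 263.0), (2.0, 13.0), 90.0)
anvil_face 0.94 [305.1 221.6  66.9 163.1] ((303.0, 221.0), (160.0, 66.0), 90.0)
magnet_square 0.85 [207.9 203.9  59.1  51. ] ((213.7416229248047, 209.36915588378906), (48.82622528076172, 58.08354949951172), 34.99201965332031)
```

View pics/w1.png

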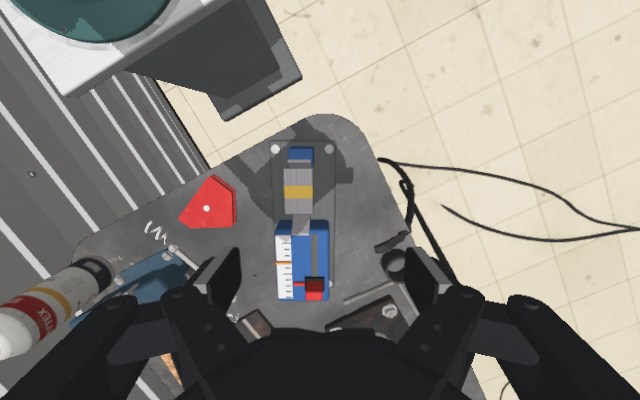

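Run:
```python
import cv2
im=cv2.imread('pics/w1.png')[130:320,250:350]
cv2.imwrite('pics/w1c.png',cv2.resize(im,None,fx=3.1,fy=3.1,interpolation=cv2.INTER_CUBIC))
```

```text
(no output)
```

View pics/w1c.png

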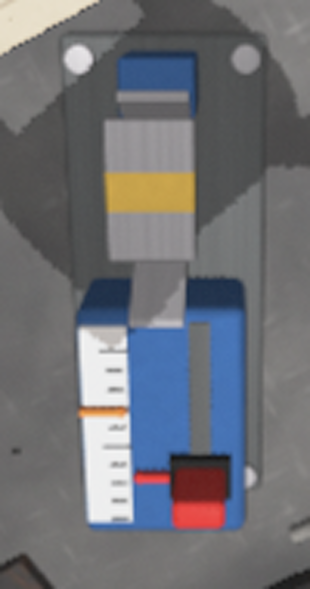

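```bash
cat > fit.py <<'E'
from h import *
from scipy.optimize import least_squares
a=np.load('C1.npy'); C=(*a[:4],a[4:13].reshape(3,3),a[13:])
F=[((65,35),(-50,110,12)),((265,35),(50,110,12)),((105,120),(-20,75,56)),((193,120),(20,75,56)),((110,260),(-20,9,56)),((195,260),(20,9,56)),((88,527),(-40,-132,62)),((245,525),(40,-132,62)),((128,412),(-16,-62,66))]
px=np.array([f[0] for f in F])/3.1+[250,130]; pc=np.array([f[1] for f in F])/1000
def w(v,p): return R.from_euler('z',v[2]).apply(p)+[v[0],v[1],0]
fun=lambda v:(np.array([proj(C,q) for q in w(v,pc)])-px).ravel()
r=least_squares(fun,[.47,.07,np.radians(63)]); 
print(r.x,np.degrees(r.x[2]),np.round(r.fun.reshape(-1,2),1))
np.save('comp.npy',r.x)
for uv in ((133,478),): 
    q=atz(C,np.array(uv)/3.1+[250,130],.066); print('marker tip in comp',R.from_euler('z',-r.x[2]).apply(q-[r.x[0],r.x[1],0]))
E
python3 fit.py
cat >> h.py <<'E'
import os
if os.path.exists('comp.npy'):
    V=np.load('comp.npy')
    def cw(p): return R.from_euler('z',V[2]).apply(np.array(p)/1000.)+[V[0],V[1],0]
    def wc(p): return R.from_euler('z',-V[2]).apply(np.array(p)-[V[0],V[1],0])*1000
E
python3 - <<'E'
from h import *
yaw=np.degrees(V[2]); print(cw([18,-82,87]))
plan(cw([18,-88,94+54+60]),yaw,6)
E
```

```text
[0.46671465 0.07552479 1.0998445 ] 63.01644779324043 [[-3.5 -0.9]
 [-0.7 -1.3]
 [ 0.9 -0.5]
 [ 1.8 -0.7]
 [ 1.3  0.3]
 [ 1.8  0.2]
 [-1.2  2. ]
 [-0.2  2.4]
 [-0.6 -0.5]]
marker tip in comp [-0.01404795 -0.09827665  0.066     ]
[0.5479551  0.05435901 0.087     ]
total tool shift cm now [-15.23  -1.39  15.23] turn [ 0.   -0.   -0.07]
[0.0, -2.54, -0.23, 2.54, 0.0, -0.0, -0.01, 0.0, -2.54, -0.23, 2.54, 0.0, -0.0, -0.01, 0.0, -2.54, -0.23, 2.54, 0.0, -0.0, -0.01, 0.0, -2.54, -0.23, 2.54, 0.0, -0.0, -0.01, 0.0, -2.54, -0.24, 2.53, 0.0, -0.0, -0.01, 0.0, -2.53, -0.23, 2.54, 0.0, -0.0, -0.01]
```

Run:
```python
from h import *
yaw=np.degrees(V[2])
plan(cw([18,-98,206]),yaw,5)
```

```text
total tool shift cm now [-16.23  -1.38  15.43] turn [ 0.   -0.   -0.07]
[0.0, -3.25, -0.28, 3.09, 0.0, -0.0, -0.01, 0.0, -3.25, -0.28, 3.08, 0.0, -0.0, -0.01, 0.0, -3.24, -0.28, 3.09, 0.0, -0.0, -0.01, 0.0, -3.25, -0.27, 3.08, 0.0, -0.0, -0.01, 0.0, -3.24, -0.28, 3.09, 0.0, -0.0, -0.01]
```

Request:
send_rows:
  increments: [0,-3.2,-0.3,3.1,0,0,0,0,-3.2,-0.3,3.1,0,0,0,0,-3.3,-0.3,3.1,0,0,0,0,-3.3,-0.3,3.1,0,0,0,0,-3.3,-0.2,3.1,0,0,0,0,0,0,0,0,0,0,0,0,0,0,0,0,0]

```text
clock: 3.65
ee_pos: [0.5628, 0.0458, 0.2045]
tool_rot: [-0.737, -3.052, 0.001]
ft_force: [0.6, -0.8, 1.2]
width: 0.0856
grip_force: 0.0
```

Run:
```python
from h import *
s=robot.get_state(); print(wc(s['ee_pos']))
C=cal('wrist'); save('wrist','w2.png')
for n in ['zero_marker','pointer_tip']:
  for d in robot.trace('wrist',n)[:2]:
    if d['conf']>.3:
      x,y,w,h=d['box']
      print(n,round(d['conf'],2),np.round(d['box'],1),[np.round(wc(atz(C,(u,y),z)),1) for u in (x-w/2,x,x+w/2) for z in (.066,.099)])
```

```text
[ 17.14170364 -99.13202289 204.47213041]
zero_marker 0.75 [314.4 217.7  60.1  37.2] [array([ -13. , -101.8,   66. ]), array([ -8.1, -90.6,  99. ]), array([  11.1, -101.8,   66. ]), array([ 12.1, -90.7,  99. ]), array([  35.1, -101.9,   66. ]), array([ 32.4, -90.7,  99. ])]
pointer_tip 0.65 [296.6  84.5  38.7  31.9] [array([-14. ,  -2.9,  66. ]), array([-8.9, -7.4, 99. ]), array([-0.3, -3. , 66. ]), array([ 2.5, -7.5, 99. ]), array([13.3, -3.1, 66. ]), array([14. , -7.5, 99. ])]
pointer_tip 0.47 [262.7 168.8  28.2  10.3] [array([-38.6, -62.4,  66. ]), array([-29.7, -57.5,  99. ]), array([-27.9, -62.4,  66. ]), array([-20.6, -57.5,  99. ]), array([-17.1, -62.5,  66. ]), array([-11.6, -57.5,  99. ])]
```

View pics/w2.png

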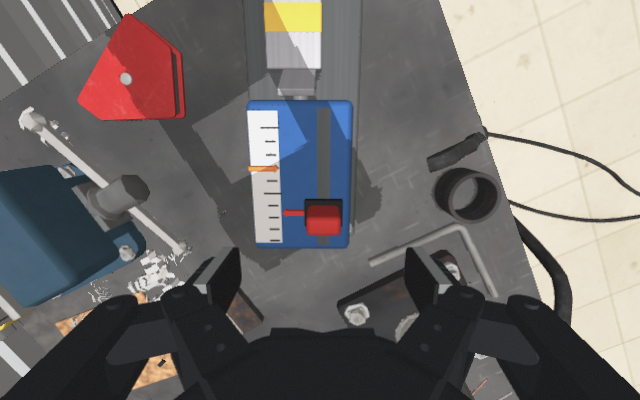

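Request:
send_rows:
  increments: [0,0.1,0.1,2.0,0,0,0,0,0,0,2.0,0,0,0,0,0,0,1.8,0,0,0,0.75,0,0,0,0,0,0,0.75,0,0,0,0,0,0,0.75,0,0,0,0,0,0,0.75,0,0,0,0,0,0,0.75,0,0,0,0,0,0,0.75,0,0,0,0,0,0,0.75,0,0,0,0,0,0]

```text
clock: 4.8
ee_pos: [0.5628, 0.0465, 0.1488]
tool_rot: [0.738, 3.052, -0.001]
ft_force: [-4.1, -4.6, 9.3]
width: 0.0228
grip_force: 59.2
```

Request:
send_rows:
  increments: [0.75,0.6,0,0,0,0,0,0.75,0.6,0,0,0,0,0,0.75,0.6,0,0,0,0,0,0.75,0.6,0,0,0,0,0,0.75,0.6,0,0,0,0,0,0.75,0.6,0,0,0,0,0,0.75,0,0,0,0,0,0,0.75,0,0,0,0,0,0,0.75,0,0,0,0,0,0]

```text
clock: 5.7
ee_pos: [0.5308, 0.0631, 0.1488]
tool_rot: [0.738, 3.052, -0.0]
ft_force: [-4.0, -4.1, 9.3]
width: 0.0227
grip_force: 59.3
```

Run:
```python
from h import *
s=robot.get_state(); print(wc(s['ee_pos']),s['width'])
C=cal('wrist'); im=save('wrist','w3.png')
hsv=cv2.cvtColor(im,cv2.COLOR_RGB2HSV)
p=proj(C,cw([-16,-62,66])); print(p)
x0,y0=int(p[0])-60,int(p[1])-40
cv2.imwrite('pics/w3c.png',cv2.resize(im[y0:y0+80,x0:x0+120,::-1],None,fx=4,fy=4,interpolation=cv2.INTER_CUBIC)); print(x0,y0)
```

```text
[ 17.95552166 -62.73942261 148.82576423] 0.022674090586732833
[265.16085034 241.7274253 ]
205 201
```

View pics/w3c.png

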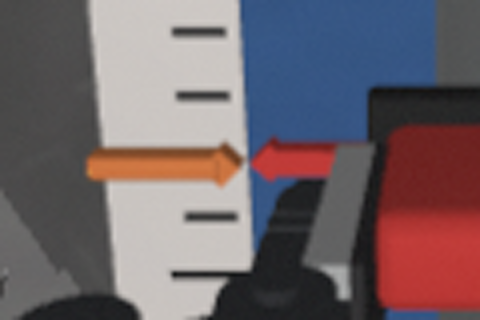

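Request:
send_rows:
  increments: [0,0,0,0,0,0,0,0,0,0,0,0,0,0,0,0,0,0,0,0,0,0,0,0,0,0,0,0,0,0,0,-1.0,0,0,0,0,0,0,-2.5,0,0,0,0,0,0,-2.5,0,0,0,0,3.5,-0.6,0,0,0,0,0,3.5,-0.6,0,0,0,0,0,3.5,-0.6,0,0,0,0,0,0,0,0,0,0,0]

```text
clock: 6.85
ee_pos: [0.4264, 0.096, 0.2083]
tool_rot: [0.736, 3.053, 0.001]
ft_force: [0.5, -0.5, -0.1]
width: 0.0852
grip_force: 0.0
```

Run:
```python
from h import *
s=robot.get_state(); print(wc(s['ee_pos']),s['width'])
C=cal('wrist'); im=save('wrist','w4.png')
d=robot.trace('wrist','master_block')
for e in d[:2]:
  x,y,w,h=e['box'];print(e['conf'],np.round(e['box']),[np.round(wc(atz(C,u,.056)),1) for u in ((x-w/2,y),(x+w/2,y),(x,y-h/2),(x,y+h/2))])
print([np.round(proj(C,cw(q))) for q in ([-20,75,56],[20,75,56],[20,9,56],[-20,9,56])])
m=robot.trace('wrist','zero_marker'); print([ (e['conf'],np.round(e['box'])) for e in m[:1]], proj(C,cw([-14,-62,66])))
```

```text
[-1.57239581e-04  4.51847378e+01  2.08303567e+02] 0.08521395625838403
0.63 [318. 214.  44.  82.] [array([-22.1,  41. ,  56. ]), array([15.4, 40.9, 56. ]), array([-3.1, 75.8, 56. ]), array([-3.7,  3. , 56. ])]
[array([297., 174.]), array([346., 174.]), array([345., 248.]), array([299., 248.])]
[(0.92, array([334., 321.,  51.,  21.]))] [306.75355509 323.93821529]
```

Request:
send_rows:
  increments: [0,-0.3,-0.2,3.0,0,0,0,0,0,0,3.0,0,0,0,0,0,0,2.5,0,0,0,0,0,0,1.8,0,0,0,0,0,0,0,0,0,0,0.6,0,0,0,0,0,0,0.6,0,0,0,0,0,0,0.6,0,0,0,0,0,0,0.6,0,0,0,0,0,0,0.6,0,0,0,0,0,0]

```text
clock: 8.0
ee_pos: [0.4312, 0.0921, 0.1056]
tool_rot: [0.737, 3.052, 0.001]
ft_force: [-0.6, -0.5, 5.4]
width: 0.0391
grip_force: 61.5
```

Request:
send_rows:
  increments: [0.6,0,0,-1.0,0,0,0,0.6,0,0,-2.0,0,0,0,0.6,0,0,-4.0,0,0,0,0.6,0,0,-4.5,0,0,0,0.6,0,0,-4.5,0,0,0,0.6,0,0,-4.5,0,0,0,0.6,0,0,0,0,0,0]

```text
clock: 8.7
ee_pos: [0.4313, 0.0922, 0.316]
tool_rot: [0.736, 3.046, 0.005]
ft_force: [0.4, 0.0, -3.2]
width: 0.0388
grip_force: 64.8
```

Run:
```python
from h import *
print(robot.get_state()['width'])
plan([.618,-.252,.31],np.degrees(V[2]),9,.6)
```

```text
0.038787326335960694
total tool shift cm now [-32.32 -22.11   0.71] turn [ 0.3   0.41 -0.18]
[0.6, -3.59, -2.46, 0.08, 0.03, 0.05, -0.02, 0.6, -3.59, -2.46, 0.08, 0.03, 0.05, -0.02, 0.6, -3.59, -2.46, 0.08, 0.03, 0.05, -0.02, 0.6, -3.59, -2.46, 0.07, 0.03, 0.05, -0.02, 0.6, -3.59, -2.46, 0.07, 0.03, 0.05, -0.02, 0.6, -3.59, -2.46, 0.07, 0.03, 0.05, -0.02, 0.6, -3.58, -2.46, 0.07, 0.03, 0.05, -0.02, 0.6, -3.59, -2.47, 0.07, 0.03, 0.05, -0.02, 0.6, -3.58, -2.46, 0.06, 0.03, 0.05, -0.02]
```

Request:
send_rows:
  increments: [0.6,-3.6,-2.4,0,0,0,0,0.6,-3.6,-2.4,0,0,0,0,0.6,-3.6,-2.5,0,0,0,0,0.6,-3.6,-2.5,0,0,0,0,0.6,-3.6,-2.5,0.1,0,0,0,0.6,-3.6,-2.5,0.1,0,0,0,0.6,-3.6,-2.5,0.1,0,0,0,0.6,-3.6,-2.4,0.1,0,0,0,0.6,-3.5,-2.4,0.1,0,0,0,0.6,0,0,0,0,0,0,0.6,0,0,0,0,0,0]

```text
clock: 9.8
ee_pos: [0.617, -0.2526, 0.3027]
tool_rot: [-0.739, -3.051, -0.001]
ft_force: [-0.9, -0.2, -2.7]
width: 0.0389
grip_force: 64.7
```

Run:
```python
from h import *
s=robot.get_state(); print(s['ee_pos'],s['width'])
C=cal('wrist'); im=save('wrist','w5.png')
for n,z in (('cork_mat',.004),('coupon',.01),('master_block',.2),('pipe_offcut',.03)):
  for e in robot.trace('wrist',n)[:2]:
    r=cv2.minAreaRect(cv2.findNonZero(e['mask'].astype(np.uint8)))
    c=np.array([atz(C,u,z)[:2] for u in cv2.boxPoints(r)])
    print(n,round(e['conf'],2),np.round(e['box']),np.round(c,3).tolist(),np.round(c.mean(0),3))
plan([.618,-.252,.065],np.degrees(V[2]),6,.6)
```

```text
[ 0.61697699 -0.25258204  0.30273871] 0.03891216289336609
cork_mat 0.65 [322. 258.  87. 132.] [[0.608, -0.313], [0.662, -0.208], [0.853, -0.296], [0.79, -0.417]] [ 0.728 -0.308]
cork_mat 0.56 [324. 167. 108.  86.] [[0.551, -0.303], [0.568, -0.186], [0.687, -0.198], [0.673, -0.325]] [ 0.62  -0.253]
coupon 0.91 [420. 140.  62.  68.] [[0.594, -0.149], [0.593, -0.09], [0.667, -0.083], [0.669, -0.144]] [ 0.631 -0.117]
coupon 0.57 [526.  32. 117.  64.] [[0.57, -0.036], [0.507, -0.014], [0.571, 0.112], [0.637, 0.097]] [0.571 0.04 ]
master_block 0.81 [323. 259.  86. 133.] [[0.581, -0.265], [0.607, -0.215], [0.696, -0.255], [0.666, -0.313]] [ 0.638 -0.262]
master_block 0.78 [429. 218.  33.  37.] [[0.641, -0.199], [0.627, -0.181], [0.64, -0.172], [0.655, -0.19]] [ 0.641 -0.186]
pipe_offcut 0.86 [628.  23.  23.  42.] [[0.586, 0.124], [0.596, 0.144], [0.639, 0.136], [0.628, 0.115]] [0.612 0.13 ]
total tool shift cm now [-0.13 -0.03 23.98] turn [ 0.    0.04 -0.13]
[0.6, -0.02, -0.0, 4.0, 0.0, 0.01, -0.02, 0.6, -0.02, -0.01, 4.0, 0.0, 0.01, -0.02, 0.6, -0.02, -0.0, 3.99, 0.0, 0.01, -0.02, 0.6, -0.03, -0.01, 4.0, 0.0, 0.01, -0.02, 0.6, -0.03, -0.0, 3.99, 0.0, 0.01, -0.02, 0.6, -0.02, -0.01, 4.0, 0.0, 0.01, -0.02]
```

View pics/w5.png

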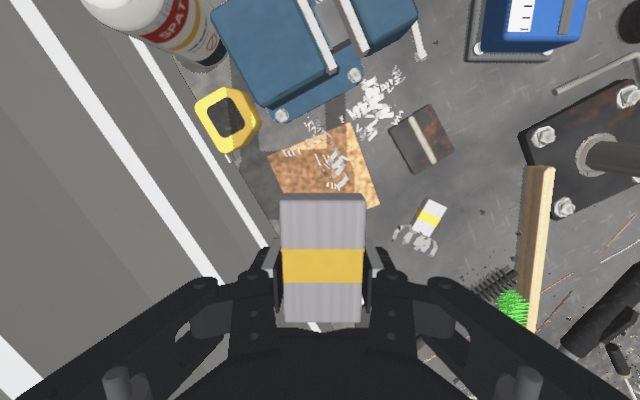

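Request:
send_rows:
  increments: [0.6,-0.6,0.4,3.5,0,0,0,0.6,-0.6,0.4,3.5,0,0,0,0.6,0,0,3.5,0,0,0,0.6,0,0,3.5,0,0,0,0.6,0,0,3.5,0,0,0,0.6,0,0,3.0,0,0,0,0.6,0,0,1.5,0,0,0,0.6,0,0,0.7,0,0,0,0.6,0,0,0,0,0,0,0.6,0,0,0,0,0,0]

```text
clock: 11.05
ee_pos: [0.632, -0.2505, 0.0791]
tool_rot: [0.737, 3.052, -0.001]
ft_force: [-0.1, 0.5, -2.9]
width: 0.0384
grip_force: 64.6
```

Request:
send_rows:
  increments: [0.6,0,0,0.4,0,0,0,0.6,0,0,0.2,0,0,0,0.6,0,0,0.2,0,0,0,0.6,0,0,0,0,0,0,0.6,0,0,0,0,0,0]

```text
clock: 11.55
ee_pos: [0.6324, -0.2508, 0.0752]
tool_rot: [0.737, 3.05, -0.001]
ft_force: [-22.2, 9.2, 45.5]
width: 0.0391
grip_force: 91.9
```

Request:
send_rows:
  increments: [0.6,0,0,-0.2,0,0,0,0.6,0,0,-0.1,0,0,0,0.6,0,0,0,0,0,0]

```text
clock: 11.85
ee_pos: [0.6323, -0.2507, 0.0754]
tool_rot: [0.737, 3.05, -0.001]
ft_force: [-6.0, 2.8, 16.6]
width: 0.039
grip_force: 75.0
```

Request:
send_rows:
  increments: [0.6,0,0,-0.1,0,0,0,0.3,0,0,0,0,0,0,0,0,0,0,0,0,0,0,0,0,0,0,0,0,0,0,0,0,0,0,0,0,0,0,0,0,0,0,0,0,0,-3,0,0,0,0,0,0,-4,0,0,0,0,0,0,-4,0,0,0,0,0,0,-4,0,0,0,0,0,0,-4,0,0,0]

```text
clock: 12.95
ee_pos: [0.6311, -0.2503, 0.265]
tool_rot: [0.738, 3.054, -0.0]
ft_force: [-0.0, -0.8, -0.2]
width: 0.0856
grip_force: 0.0
```

Run:
```python
from h import *
s=robot.get_state(); print(s['ee_pos'],s['width'])
C=cal('wrist'); im=save('wrist','w6.png')
for n,z in (('coupon',.01),('master_block',.02),('cork_mat',.004)):
  for e in robot.trace('wrist',n)[:2]:
    r=cv2.minAreaRect(cv2.findNonZero(e['mask'].astype(np.uint8)))
    c=np.array([atz(C,u,z)[:2] for u in cv2.boxPoints(r)])
    print(n,round(e['conf'],2),np.round(e['box']),np.round(c,3).tolist(),np.round(c.mean(0),3),np.degrees(np.arctan2(*(c[1]-c[0])[::-1])),np.linalg.norm(c[1]-c[0]),np.linalg.norm(c[2]-c[1]))
```

```text
[ 0.63114159 -0.25029924  0.26497516] 0.08562761981232458
coupon 0.79 [426. 130.  74.  82.] [[0.594, -0.151], [0.593, -0.09], [0.667, -0.079], [0.67, -0.144]] [ 0.631 -0.116] 91.25394286801158 0.061086902774451175 0.07456079659967971
master_block 0.96 [434. 216.  36.  41.] [[0.728, -0.178], [0.699, -0.14], [0.727, -0.122], [0.757, -0.159]] [ 0.728 -0.15 ] 127.35203608361806 0.047712126182713165 0.03387515323794601
master_block 0.67 [322. 186.  33.  59.] [[0.592, -0.251], [0.609, -0.217], [0.668, -0.246], [0.65, -0.281]] [ 0.63  -0.249] 62.79706827334993 0.037448373909703604 0.06539367411329693
```

View pics/w6.png

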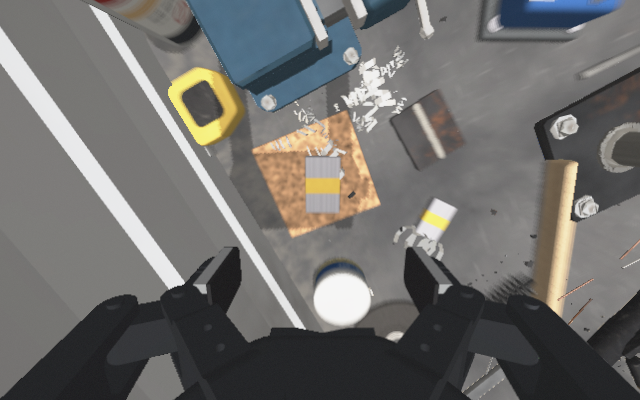

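Run:
```python
from h import *
C=cal('wrist'); e=robot.trace('wrist','coupon')[0]
m=e['mask'].astype(np.uint8); k=max(cv2.findContours(m,cv2.RETR_EXTERNAL,cv2.CHAIN_APPROX_NONE)[0],key=cv2.contourArea)[:,0]
w=np.array([atz(C,u,.01)[:2] for u in k]).astype(np.float32)
r=cv2.minAreaRect(w*1000); print(r); print(cv2.boxPoints(r))
plan([.631,-.116,.20],92,5)
```

```text
((631.6776733398438, -117.19644165039062), (72.32411193847656, 61.48555374145508), 5.849906921386719)
[[ 592.57056   -90.2995  ]
 [ 598.8373   -151.46486 ]
 [ 670.7848   -144.09338 ]
 [ 664.51807   -82.928024]]
total tool shift cm now [ 6.15 11.94  6.26] turn [ 1.000e-02 -3.000e-02 -2.916e+01]
[0.0, 1.23, 2.39, 1.25, 0.0, -0.01, -5.83, 0.0, 0.98, 2.5, 1.25, 0.0, -0.01, -5.83, 0.0, 0.72, 2.59, 1.25, 0.0, -0.01, -5.83, 0.0, 0.46, 2.64, 1.26, 0.0, -0.01, -5.83, 0.0, 0.18, 2.68, 1.25, 0.0, -0.01, -5.83]
```

Request:
send_rows:
  increments: [0,1.2,2.4,1.25,0,0,-6.6,0,0.95,2.5,1.25,0,0,-6.6,0,0.65,2.6,1.25,0,0,-6.6,0,0.4,2.65,1.25,0,0,-6.6,0,0.1,2.7,1.25,0,0,-6.4,0,0,0,0,0,0,0,0,0,0,0,0,0,0]

```text
clock: 13.9
ee_pos: [0.63, -0.1159, 0.1995]
tool_rot: [0.153, -3.136, -0.001]
ft_force: [-0.1, 0.3, -0.1]
width: 0.0853
grip_force: 0.0
```

Run:
```python
from h import *
s=robot.get_state();print(s['ee_pos'])
C=cal('wrist'); save('wrist','w7.png'); e=robot.trace('wrist','coupon')[0]
m=e['mask'].astype(np.uint8); k=max(cv2.findContours(m,cv2.RETR_EXTERNAL,cv2.CHAIN_APPROX_NONE)[0],key=cv2.contourArea)[:,0]
w=np.array([atz(C,u,.01)[:2] for u in k]).astype(np.float32)
r=cv2.minAreaRect(w*1000); print(e['conf'],np.round(e['box']),r); print(cv2.boxPoints(r))
c=np.array(r[0])/1000
plan([*c,.071],95.8,5)
```

```text
[ 0.62997718 -0.1158943   0.19946388]
0.78 [325. 199.  65.  68.] ((630.8366088867188, -114.75360107421875), (70.58695220947266, 61.49351119995117), 5.563932418823242)
[[ 592.72833  -87.57363]
 [ 598.6905  -148.77742]
 [ 668.9449  -141.93356]
 [ 662.9827   -80.72978]]
total tool shift cm now [-0.08  0.21 12.96] turn [-0.   -0.02 -0.27]
[0.0, -0.02, 0.04, 2.59, -0.0, -0.0, -0.05, 0.0, -0.01, 0.04, 2.59, -0.0, -0.0, -0.05, 0.0, -0.02, 0.04, 2.59, -0.0, -0.0, -0.05, 0.0, -0.01, 0.04, 2.59, -0.0, -0.0, -0.05, 0.0, -0.02, 0.05, 2.6, -0.0, -0.0, -0.05]
```

Request:
send_rows:
  increments: [0,-0.1,0.1,3.5,0,0,0,0,0,0,3.5,0,0,0,0,0,0,3.0,0,0,0,0,0,0,2.0,0,0,0,0,0,0,0.8,0,0,0,0,0,0,0,0,0,0,0.4,0,0,0,0,0,0,0.4,0,0,0,0,0,0,0.4,0,0,0,0,0,0,0.4,0,0,0,0,0,0]

```text
clock: 15.0
ee_pos: [0.632, -0.1155, 0.0751]
tool_rot: [-0.154, 3.135, -0.002]
ft_force: [-2.4, -0.3, 8.5]
width: 0.0574
grip_force: 61.8
```

Request:
send_rows:
  increments: [0.4,0,0,-1.0,0,0,0,0.4,0,0,-2.5,0,0,0,0.4,0,0,-4,0,0,0,0.4,0,0,-4.5,0,0,0,0.4,0,0,-4.5,0,0,0,0.4,0,0,-4,0,0,0,0.4,0,0,0,0,0,0]

```text
clock: 15.7
ee_pos: [0.6321, -0.1152, 0.2859]
tool_rot: [-0.154, 3.128, -0.004]
ft_force: [0.6, 0.8, -2.2]
width: 0.0567
grip_force: 64.6
```

Run:
```python
from h import *
s=robot.get_state();print(s['ee_pos'],s['width'])
T=R.from_rotvec(s['tool_rot']).as_matrix()
C=cal('wrist'); save('wrist','w8.png'); e=robot.trace('wrist','coupon')[0]; print(e['conf'],e['box'])
m=e['mask'].astype(np.uint8); k=max(cv2.findContours(m,cv2.RETR_EXTERNAL,cv2.CHAIN_APPROX_NONE)[0],key=cv2.contourArea)[:,0]
w=np.array([T.T@(atz(C,u,s['ee_pos'][2]-.064)-s['ee_pos']) for u in k])[:,:2].astype(np.float32)
print(cv2.minAreaRect(w*1000)); print(cv2.boxPoints(cv2.minAreaRect(w*1000)))
plan(cw([0,39.5,230]),np.degrees(V[2]),8,.4)
```

```text
[ 0.63210901 -0.11523868  0.28586862] 0.05671572234059882
0.56 [321.8, 249.6, 116.8, 121.5]
((2.5825576782226562, -0.007875442504882812), (59.192325592041016, 71.94013214111328), 89.98506164550781)
[[-33.39522  -29.594658]
 [ 38.544903 -29.613415]
 [ 38.560337  29.578907]
 [-33.379787  29.597664]]
total tool shift cm now [17.83 22.72  4.88] turn [-0.    0.13 32.61]
[0.4, 2.23, 2.84, 0.61, -0.0, 0.02, 4.08, 0.4, 2.43, 2.67, 0.61, -0.0, 0.02, 4.08, 0.4, 2.61, 2.5, 0.61, -0.0, 0.02, 4.08, 0.4, 2.78, 2.3, 0.61, -0.0, 0.02, 4.08, 0.4, 2.94, 2.1, 0.62, -0.0, 0.02, 4.08, 0.4, 3.08, 1.88, 0.61, -0.0, 0.02, 4.08, 0.4, 3.2, 1.66, 0.62, -0.0, 0.02, 4.08, 0.4, 3.31, 1.44, 0.62, -0.0, 0.02, 4.08]
```

View pics/w8.png

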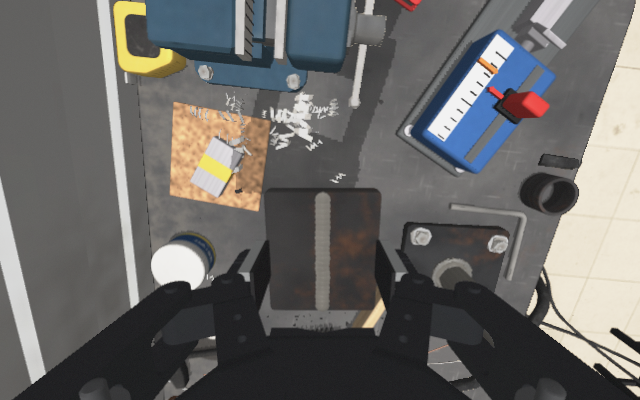

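Request:
send_rows:
  increments: [0.4,2.2,2.8,0.5,0,0,4.1,0.4,2.4,2.7,0.5,0,0,4.1,0.4,2.6,2.5,0.6,0,0,4.1,0.4,2.8,2.3,0.6,0,0,4.1,0.4,2.9,2.1,0.6,0,0,4.1,0.4,3.1,1.9,0.6,0,0,4.1,0.4,3.2,1.7,0.6,0,0,4.0,0.4,3.2,1.4,0.6,0,0,4.0,0.4,0,0,0,0,0,0,0.4,0,0,0,0,0,0]

```text
clock: 16.8
ee_pos: [0.4328, 0.0937, 0.2309]
tool_rot: [-0.729, -3.055, 0.001]
ft_force: [0.8, -0.7, -2.1]
width: 0.0566
grip_force: 64.7
```

Run:
```python
from h import *
s=robot.get_state();print(wc(s['ee_pos']),s['width'])
plan(cw([0,38,170]),np.degrees(V[2]),3,.4)
C=cal('wrist'); save('wrist','w9.png')
f=[(n,[-20,110,12]) for n in 'a']
im=cv2.imread('pics/w9.png')
for p in ([-17,75,57],[17,75,57],[-17,86,76],[17,86,76],[-50,110,12],[50,110,12],[-16,-47,66],[-14,-62,66],[40,-132,62],[-40,-132,62]):
    u=proj(C,cw(p)); cv2.drawMarker(im,(int(u[0]),int(u[1])),(0,255,0),0,7,1)
cv2.imwrite('pics/w9m.png',cv2.resize(im[20:380,170:480],None,fx=1.6,fy=1.6))
```

```text
[  0.83769003  38.43730178 230.90610917] 0.05661126616887478
total tool shift cm now [-0.05 -0.08  6.09] turn [-0.04 -0.05  0.13]
[0.4, -0.02, -0.03, 2.03, -0.01, -0.02, 0.04, 0.4, -0.01, -0.03, 2.03, -0.01, -0.02, 0.04, 0.4, -0.02, -0.02, 2.03, -0.01, -0.02, 0.04]
```

View pics/w9m.png

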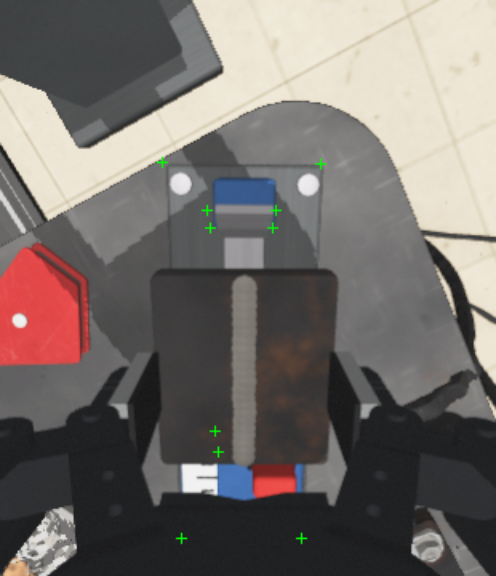

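Request:
send_rows:
  increments: [0.4,-0.1,0,3.5,0,0,0.1,0.4,0,0,3.0,0,0,0,0.4,0,0,2.0,0,0,0,0.4,0,0,0.8,0,0,0,0.4,0,0,0.6,0,0,0,0.4,0,0,0.4,0,0,0,0.4,0,0,0,0,0,0,0.4,0,0,0,0,0,0]

```text
clock: 17.65
ee_pos: [0.4344, 0.0929, 0.1291]
tool_rot: [0.735, 3.054, 0.0]
ft_force: [-3.2, 0.4, -2.1]
width: 0.057
grip_force: 64.6
```

Request:
send_rows:
  increments: [0.4,0,0,0.4,0,0,0,0.4,0,0,0.3,0,0,0,0.4,0,0,0.3,0,0,0,0.4,0,0,0.2,0,0,0,0.4,0,0,0,0,0,0]

```text
clock: 18.15
ee_pos: [0.4342, 0.0929, 0.1164]
tool_rot: [-0.735, -3.054, 0.0]
ft_force: [-2.9, 1.2, -2.0]
width: 0.0567
grip_force: 64.7
```

Request:
send_rows:
  increments: [0.4,0,0,0.2,0,0,0,0.4,0,0,0.1,0,0,0,0.4,0,0,0,0,0,0]

```text
clock: 18.45
ee_pos: [0.4348, 0.093, 0.1151]
tool_rot: [0.735, 3.053, 0.0]
ft_force: [-9.4, 0.1, 14.7]
width: 0.0568
grip_force: 67.3
```

Request:
send_rows:
  increments: [0,0,0,0,0,0,0,0,0,0,0,0,0,0,0,0,0,0,0,0,0,0,0,0,0,0,0,0,0,0,0,0,0,0,0,0,0,0,-2,0,0,0,0,0,0,-4,0,0,0,0,0,0,-4,0,0,0,0,0,0,-4,0,0,0,0,0,0,0,0,0,0]

```text
clock: 19.45
ee_pos: [0.4355, 0.0931, 0.2593]
tool_rot: [0.733, 3.048, 0.004]
ft_force: [0.1, -0.6, -0.2]
width: 0.0854
grip_force: 0.0
```

Run:
```python
from h import *
s=robot.get_state();print(wc(s['ee_pos']),s['width'],s['ft_force'])
C=cal('wrist'); im=save('wrist','w10.png')
e=robot.trace('wrist','coupon')[0]
m=e['mask'].astype(np.uint8); k=max(cv2.findContours(m,cv2.RETR_EXTERNAL,cv2.CHAIN_APPROX_NONE)[0],key=cv2.contourArea)[:,0]
w=np.array([wc(atz(C,u,.05))[:2] for u in k]).astype(np.float32)
print(e['conf'],e['box'],cv2.minAreaRect(w),cv2.boxPoints(cv2.minAreaRect(w)))
for n in ('pointer_tip','zero_marker'):
  for e in robot.trace('wrist',n)[:2]: print(n,e['conf'],np.round(e['box']),wc(atz(C,e['box'][:2],.066)))
cv2.imwrite('pics/w10m.png',cv2.resize(im[120:400,220:440,::-1],None,fx=2,fy=2))
```

```text
[  1.50190333  35.81536484 259.32481901] 0.08538669113214784 [ 0.06088841 -0.58959191 -0.18714186]
0.95 [322.9, 187.2, 58.5, 67.3] ((1.8219470977783203, 39.86131286621094), (70.38650512695312, 59.89946746826172), 89.62786102294922) [[-28.355736    4.863327 ]
 [ 31.542469    4.4742813]
 [ 31.99963    74.8593   ]
 [-27.898575   75.248344 ]]
pointer_tip 0.56 [294. 298.  15.  11.] [-28.572812   -81.33894991  66.        ]
zero_marker 0.7 [329. 291.  46.  31.] [ 10.09017062 -72.24181217  66.        ]
```

View pics/w10m.png

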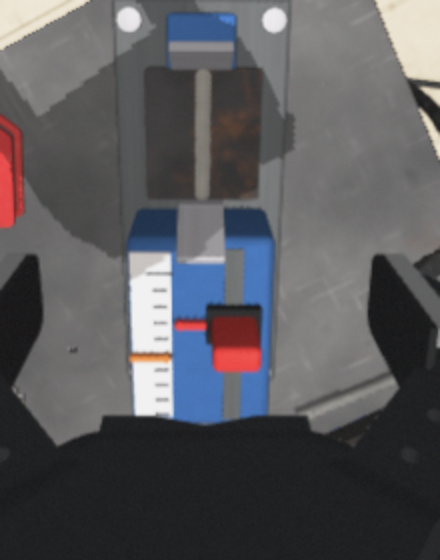

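```bash
python3 -c "
from cell import robot; print(robot.hand_in())"
```

```text
the job is handed in; nothing more can be done
None
```

The job is handed in at about 19.5 s of the 72 s allowed; the hand-in call returned no verdict. The marker was zeroed to within about 1 mm of the pointer and not touched again. The master lies on the mat about 12 mm from its centre. The coupon sits on the rail at about (1.8, 39.9) mm in the comparator, with the pointer at y -81 mm against -82 mm expected. The bystanders were left alone.

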